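Zero a coffee grinder's burrs by feel

TASK

The coffee grinder has just been put back together after cleaning, so its scale no longer tells where the burrs meet. Grip the slim knurled setting ring between the scale ring and the hopper, turn it clockwise (seen from above) until you feel the burrs just touch, without straining them, then turn it back anticlockwise by 45 degrees (one long mark of the scale) and let go. Touch only the setting ring, not the fixed rings above and below it, and leave everything else on the worktop where it is.

Things in the scene. Friction and masses are not known exactly. Their poses are not given: they have to be found in the camera images.
- grinder: white coffee grinder that stands firm (cannot shift): base plate 140 x 100 mm, round head 80 mm wide in front of a column 125 mm high; on the head, on one vertical axis, scale ring, setting ring and hopper. Origin on the worktop below that axis; z up, -x to its front, column on its +x side. Heights above the worktop: scale ring 125 to 133 mm, setting ring 133.7 to 143.5, hopper 144 to 181.
- scale_ring: fixed steel ring below the setting ring, 68 mm across, 8 mm high (it stands out 4 mm beyond the setting ring), with 24 marks on its top, 15 degrees apart, every third one longer. Same origin and axes as the grinder.
- hopper: fixed hopper above the setting ring: steel collar, black tube, wooden lid, 52 mm across at the widest (4 mm inside the setting ring's rim all round), its top 181 mm above the worktop. Same origin and axes as the grinder.
- grind_ring: the setting ring: aluminium, knurled, round, 60 mm across, 9.8 mm high. Origin as the grinder's; turns about z only. Its joint angle (grind_ring, rad) counts from where the burrs touch (0), anticlockwise positive; it is not measured, and neither line nor scale shows it. It starts 0.5 to 1.3 rad of clockwise turning before the touch and can go 3 rad anticlockwise from it.
- ring_mark (a point): the dark line on the setting ring's rim, 30 mm from the axis. The ring drags with about 0.2 N m. From the touch on a preloaded spring presses back: it gives from 0.26 N m, then 1 rad per 3 N m. The give (joint burr_carrier, rad, not measured) is 0 until the touch, then negative: -0.015 (0.3 N m) is a touch, -0.14 (0.68 N m) strains the burrs. Let go there, it springs back.
- ring_centre (a point): the centre of the setting ring, on the axis, 138.6 mm above the worktop
- dosing_cup: bystander: small steel cup, 48 mm wide and 34 mm high, standing on the grinder's base below its chute; to be left alone. Its origin is under its middle
- burr_brush: bystander: small cleaning brush with a wooden handle, 130 mm long, lying on the worktop; to be left alone. Its origin is under its middle
- teaspoon: bystander: steel teaspoon, 132 mm long, lying on the worktop; to be left alone. Its origin is under its middle
- blue_mug: bystander: mug with a handle, 77 mm wide and 90 mm high; to be left alone. Its origin is under its middle
- espresso_cup: bystander: small white cup with a handle, 58 mm wide and 49 mm high; to be left alone. Its origin is under its middle
- canister: bystander: white ceramic canister with a knobbed lid, 97 mm wide and 130 mm high; to be left alone. Its origin is under its middle
- tall_mug: bystander: white mug with a handle, 80 mm wide and 101 mm high; to be left alone. Its origin is under its middle

How it is judged:
By the outcome, as a careful person would: the job done as asked, in the order asked, and still so for the second after the job is handed in, with the robot touching nothing.
It also fails if it takes over 58 s, if anything falls off the work surface, if the arm or the gripper's body presses on something with over 40 N, if the wrist force passes 120 N, or if a joint passes its speed limit or range.

ROBOT

A 7-joint arm with a two-finger parallel gripper is mounted at the origin on a cart in front of the work surface, level with it; the furniture and walls round the work are solid. World frame = base frame: x ahead of the robot, y to its left, z up, the work surface at z = 0. Lengths are in mm, angles in degrees, forces in N, time in s.
With the tool pointing down it reaches from about 425 to 925 mm from the base axis. Payload 6.8 kg.
Tool frame: the origin (TCP) lies on the centre line of the jaws, within the pads' length; the fingertips stand 22 mm ahead of it and the grasp point (between the pads) lies 3 mm ahead of it (ctrl.tcp_to_tips is the distance from the TCP to the fingertips, in mm); z points along the fingers, y is the line along which they close (so a half turn about z gives the same grasp; the last joint's range is limited). The gripper opens to 85 mm and grips with 20 to 120 N. Pads are 22 mm wide; open, the fingers measure 114 mm over their backs; the gripper's body (76 mm by 85 mm) begins 54 mm behind the grasp point. The pads swing forward as they close: fully open they stand 13 mm farther back than shut.
Start: joints at [-83.199, 27.33, 1.283, 89.118, -0.659, 63.558, -4.761], TCP at [151.776, 657.731, 253.308] pointing down, gripper open.
Joint ranges: [-169.35, 169.35], [-19.33, 120.38], [-80.79, 83.38], [13.8, 139.57], [-78.32, 258.32], [9.67, 109.79], [-169.56, 169.56]. Speed limits (degrees/s): [136.94, 136.94, 180, 180, 180, 180, 180].

INTERFACE

Orientations are given as [roll, pitch, yaw] about the fixed x, y, z axes, in that order (R = Rz(yaw) Ry(pitch) Rx(roll)).
In Python, from workcell import ctrl, kinematics, eyes, order gives the robot as it stands. Calls block until the motion is done:
- ctrl.goto(position, orientation): joint-space move of the TCP to a pose.
- ctrl.move_l(position, rotation=None, feed=150): straight line of the TCP; rotation=None keeps the orientation; feed is the mean speed in mm/s.
- ctrl.goto_joints(angles): joint-space move.
- ctrl.release() and ctrl.gripper_close(): open the fingers fully, or close them until they stop; the grip force is fixed at half the most.
- ctrl.pause(seconds).
- kinematics.inverse_kinematics(position, orientation): joint angles nearest the present ones, or None.
- ctrl.sense(): the state.
- eyes.capture(name): name is "side" or "top" or "wrist"; returns the picture (400x640x3 uint8, red, green, blue); there is no depth.
- eyes.camera_params(name): a dict with "fx", "fy", "cx", "cy" (pixels), "R" (3x3) and "t" (3): a world point X has camera coordinates R X + t; the wrist camera has in their place "tool_from_camera" (4x4, takes a point from camera to tool coordinates, whose origin is the TCP and whose axes are the flange's). Camera axes: x right, y down, z forward; pixel columns grow to the right and rows downward; lengths in mm; the calibration is good to about 2 mm. A picture is of the moment at which its call begins: read the wrist's pose just before it. camera_params takes no time and is no camera call.
A pose or a line that the arm cannot do raises ctrl.IKError and nothing moves.
- order.job_done(): hands the job in; it is judged then, once.
The state is a dict: "time_s": time; "joint_positions": joint angles; "joint_velocities": joint speeds; "joint_torque": joint torques, N m; "tcp_pos": TCP position; "eef_rot": TCP orientation; "ft_force": force on the tool from outside, world axes, zero at the start; "wrist_torque": the same for the moment, N m; "width": finger opening in mm; "finger_force": force on a finger pad.
Only numpy, scipy, OpenCV 4.12 (cv2) and the standard library are available. Lean on these libraries where they do the work, as an engineer would, in place of code of your own. Each camera call takes 0.05 s, during which the arm holds its last target. There are 200 camera calls.

## Working session

There is one attempt and no reset: what is moved stays moved. The work goes in short steps, each a Python script; the robot and the scene stay as the last script left them, time stands still between calls to the robot, and variables do not carry over. Pictures are saved under pics/ and viewed, at most 10 in all, crops included, and the job is handed in when it is done.

```bash
ls; mkdir -p pics
python3 - <<'E'
from workcell import ctrl,kinematics,eyes,order
import cv2,numpy as np
for n in("side","top","wrist"):
    im=eyes.capture(n); cv2.imwrite(f"pics/{n}0.png",im[:,:,::-1]); print(n,eyes.camera_params(n))
a=[cv2.imread(f"pics/{n}0.png") for n in("side","top")]
s=ctrl.sense(); print(s)
E
```

```text
pics
side {'fx': 408.3952933049715, 'fy': 408.3952933049715, 'cx': 317.1583296021304, 'cy': 189.78422916439493, 'R': array([[ 0.88275917, -0.4693674 ,  0.02074826],
       [-0.17566141, -0.37068832, -0.9119941 ],
       [ 0.43575144,  0.80142648, -0.40967825]]), 't': array([-534.86880344,  173.41369842,  820.03377207])}
top {'fx': 393.313662612378, 'fy': 393.313662612378, 'cx': 317.0565946421535, 'cy': 202.2092065521843, 'R': array([[ 0.02814527, -0.99937648,  0.02131895],
       [-0.98144841, -0.03167412, -0.18909197],
       [ 0.18964933, -0.01560141, -0.98172793]]), 't': array([-82.6415802 , 589.24555129, 996.78823258])}
wrist {'fx': 286.1902531744541, 'fy': 286.1902531744541, 'cx': 316.56046158673735, 'cy': 199.38521198341962, 'tool_from_camera': array([[-2.24600086e-04, -9.44484775e-01, -3.28555108e-01,
         8.42971600e+01],
       [ 9.99999004e-01,  2.45610336e-04, -1.38964537e-03,
         2.83188331e-01],
       [ 1.39319542e-03, -3.28555093e-01,  9.44483780e-01,
        -1.21197861e+02],
       [ 0.00000000e+00,  0.00000000e+00,  0.00000000e+00,
         1.00000000e+00]])}
{'time_s': 0.15, 'joint_positions': array([-83.1996962 ,  27.36684092,   1.2804407 ,  89.16288903,
        -0.6599653 ,  63.56003573,  -4.76203185]), 'joint_velocities': array([ 0.01796552, -0.05156343, -0.11043998, -0.23774847,  0.00791242,
       -0.03869992,  0.01912743]), 'joint_torque': array([ 2.01075265e-03, -5.96928692e+01,  1.60979569e+00, -2.81491864e+01,
        1.26236351e-02,  6.53677998e-03, -1.35671954e-05]), 'tcp_pos': array([151.67719105, 657.30593232, 252.54430808]), 'eef_rot': array([-1.79917707e+02,  4.90259427e-03,  1.67005777e+02]), 'ft_force': array([ 0.56070475, -1.32776008,  0.06923444]), 'wrist_torque': array([0.00105529, 0.01885108, 0.01386488]), 'finger_force': 0.0, 'width': 85.37442668836167}
```

View pics/side0.png

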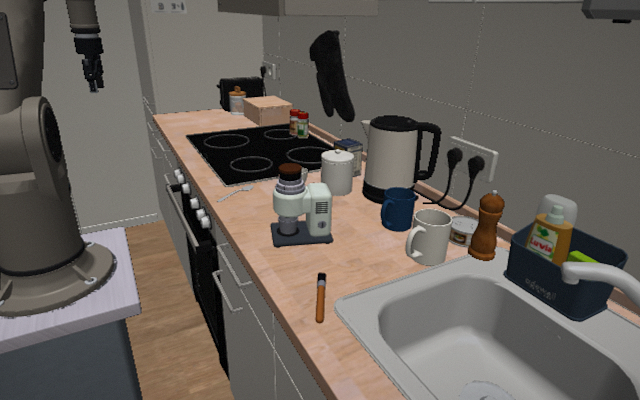

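View pics/top0.png

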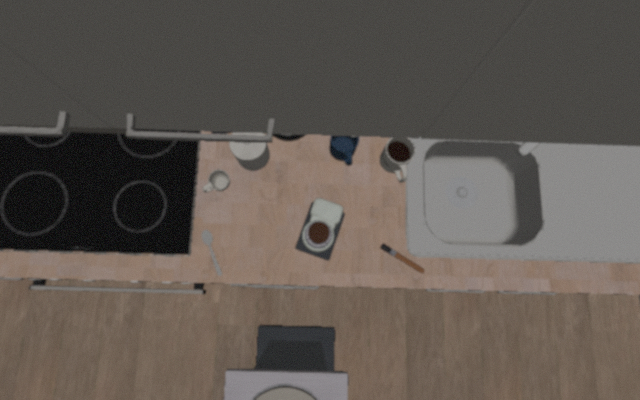

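The side view shows the grinder with its brown lid near (290,170) and the setting ring near (290,190). In the top view the lid is at (319,232) and the column is up and to the right of it, near (326,212). The brush, spoon and mugs are all clear of it.

```bash
cat > h.py <<'E'
from workcell import ctrl,kinematics,eyes,order
import cv2,numpy as np
from scipy.spatial.transform import Rotation as Ro
def cam(n,s=None):
    p=eyes.camera_params(n)
    if n!="wrist": R=p["R"]; t=p["t"]
    else:
        Rt=Ro.from_euler("xyz",s["eef_rot"],degrees=True).as_matrix(); T=p["tool_from_camera"]
        Rc=Rt@T[:3,:3]; c=Rt@T[:3,3]+s["tcp_pos"]; R=Rc.T; t=-R@c
    return p,R,t
def ray(P,uv):
    p,R,t=P; d=R.T@np.array([(uv[0]-p["cx"])/p["fx"],(uv[1]-p["cy"])/p["fy"],1]); return -R.T@t,d
def onz(P,uv,z):
    c,d=ray(P,uv); return c+d*(z-c[2])/d[2]
def proj(P,X):
    p,R,t=P; x=R@np.array(X)+t; return np.array([p["fx"]*x[0]/x[2]+p["cx"],p["fy"]*x[1]/x[2]+p["cy"]])
E
python3 - <<'E'
from h import *
print("tips",ctrl.tcp_to_tips)
for n,box in(("side",(270,155,310,190)),("top",(300,215,340,250))):
    im=cv2.imread(f"pics/{n}0.png").astype(int); x0,y0,x1,y1=box
    c=im[y0:y1,x0:x1]; m=((c[:,:,2]-c[:,:,0]>15)&(c.sum(2)<250)).astype(np.uint8)
    k,l,st,ce=cv2.connectedComponentsWithStats(m); i=1+st[1:,4].argmax(); uv=ce[i]+[x0,y0]
    print(n,uv,st[i]); P=cam(n)
    print([onz(P,uv,z).round(1) for z in (181,175)])
P=cam("top")
# base plate dark: orientation
im=cv2.imread("pics/top0.png"); c=im[190:265,285:355]
m=(c.max(2)<95).astype(np.uint8); print(cv2.minAreaRect(cv2.findNonZero(m)))
print([ [i+290,r] for r in () for i in ()])
cv2.imwrite("pics/crop1.png",np.hstack([cv2.resize(c,None,fx=6,fy=6,interpolation=2),cv2.resize(cv2.imread("pics/side0.png")[150:250,260:345],(383,450),interpolation=2)]))if 0 else cv2.imwrite("pics/crop1.png",cv2.resize(cv2.imread("pics/side0.png")[150:250,255:345],None,fx=6,fy=6,interpolation=2))
print("col",onz(P,(326,211),125))
E
```

```text
tips 22.0
side [289.6561086  167.90045249] [  8   8  24  11 221]
[array([490.5, -80.6, 181. ]), array([496.9, -66.4, 175. ])]
top [318.41800643 232.25080386] [  9   8  20  20 311]
[array([496.5, -68. , 181. ]), array([497.2, -68.1, 175. ])]
((34.5892333984375, 40.913848876953125), (35.77815628051758, 49.368316650390625), 19.440034866333008)
[]
col [556.75667686 -86.66755094 125.        ]
```

View pics/wrist0.png

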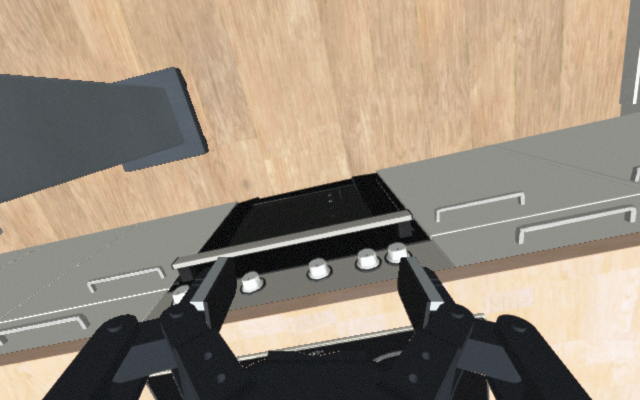

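The wrist view shows the open pads near (215,290) and (420,290) over the worktop edge. Both fixed views put the axis near (497,-68). Next I'll check the range of yaw and hover.

Run:
```python
from h import *
for y in range(-180,181,20):
    r=[]
    for z in (156,300):
        q=kinematics.inverse_kinematics([497,-68,z],[180,0,y]); r.append(None if q is None else np.round(q).astype(int).tolist())
    print(y,r)
```

```text
-180 [[-29, 21, 36, 120, -18, 44, 109], [-42, 10, 49, 111, -8, 62, 101]]
-160 [[-26, 21, 33, 119, -16, 44, 127], [-42, 10, 49, 111, -8, 62, 120]]
-140 [[-25, 20, 32, 119, -15, 44, 146], [-41, 10, 48, 111, -8, 62, 140]]
-120 [[-25, 20, 31, 119, -15, 44, 165], [-39, 9, 45, 111, -7, 62, 159]]
-100 [[-51, 40, 73, 121, -48, 57, -141], [56, 20, -67, 106, 20, 67, 152]]
-80 [[-51, 40, 73, 121, -48, 57, -121], [-59, 19, 75, 112, -21, 64, -146]]
-60 [[-51, 40, 73, 121, -48, 57, -101], [-59, 19, 75, 112, -21, 64, -126]]
-40 [[-51, 40, 73, 121, -48, 57, -81], [-59, 19, 75, 112, -21, 64, -106]]
-20 [[-46, 31, 61, 120, -36, 50, -73], [-59, 19, 75, 112, -21, 64, -86]]
0 [[-47, 32, 63, 120, -38, 51, -51], [-55, 15, 68, 112, -15, 63, -71]]
20 [[-47, 32, 64, 120, -38, 51, -31], [-53, 13, 64, 112, -13, 63, -54]]
40 [[-46, 31, 62, 120, -36, 50, -13], [-52, 13, 62, 112, -12, 63, -35]]
60 [[-45, 30, 59, 120, -34, 49, 5], [-50, 12, 60, 112, -12, 63, -16]]
80 [[-43, 28, 57, 120, -32, 48, 23], [-49, 11, 58, 112, -11, 62, 3]]
100 [[-42, 27, 55, 120, -30, 47, 41], [-47, 11, 56, 112, -10, 62, 23]]
120 [[-40, 26, 52, 120, -29, 47, 59], [-46, 11, 54, 112, -10, 62, 42]]
140 [[-37, 24, 48, 120, -25, 46, 76], [-45, 10, 52, 112, -9, 62, 62]]
160 [[-34, 23, 43, 120, -22, 45, 93], [-43, 10, 51, 112, -9, 62, 81]]
180 [[-29, 21, 36, 120, -18, 44, 109], [-42, 10, 49, 111, -8, 62, 101]]
```

Run:
```python
from h import *
s=ctrl.sense(); h=np.arctan2(s["tcp_pos"][1],s["tcp_pos"][0])
ctrl.move_l([501*np.cos(h),501*np.sin(h),310],feed=250)
q=np.array(ctrl.sense()["joint_positions"]); print(q.round(1))
q[0]+=np.degrees(h)+7.8; ctrl.goto_joints(q)
s=ctrl.sense(); print(s["tcp_pos"],s["eef_rot"],s["time_s"])
for y in range(0,200,20):
    r=[]
    for z in (156,280):
        a=kinematics.inverse_kinematics([497,-68,z],[180,0,y]); r.append(None if a is None else np.round(a).astype(int).tolist())
    print(y,r)
s=ctrl.sense();im=eyes.capture("wrist"); cv2.imwrite("pics/w1.png",im[:,:,::-1])
```

```text
[-84.2   7.8   0.  108.4  -0.   63.7  -7.1]
[497.35101531 -66.84036845 309.86251668] [ 1.79965484e+02 -2.31151560e-02  8.23254489e+01] 3.4333
0 [[-6, 18, 8, 118, -4, 44, -86], [-6, 9, 7, 111, -1, 60, -88]]
20 [[-4, 18, 6, 118, -3, 44, -67], [-4, 9, 5, 111, -1, 60, -68]]
40 [[-2, 18, 3, 118, -1, 44, -48], [-2, 9, 4, 111, -1, 60, -49]]
60 [[-1, 18, 1, 118, -1, 44, -29], [-1, 9, 2, 111, 0, 60, -29]]
80 [[1, 18, 0, 118, 0, 44, -9], [1, 9, 0, 111, 0, 60, -9]]
100 [[2, 18, -2, 118, 1, 44, 10], [2, 9, -2, 111, 0, 60, 10]]
120 [[3, 18, -3, 118, 1, 44, 29], [4, 10, -3, 110, 1, 60, 30]]
140 [[5, 18, -6, 117, 3, 44, 48], [5, 10, -5, 110, 1, 60, 50]]
160 [[7, 19, -8, 117, 4, 44, 67], [7, 10, -7, 110, 1, 60, 69]]
180 [[9, 19, -10, 117, 5, 44, 86], [8, 10, -9, 110, 2, 60, 89]]
```

View pics/w1.png

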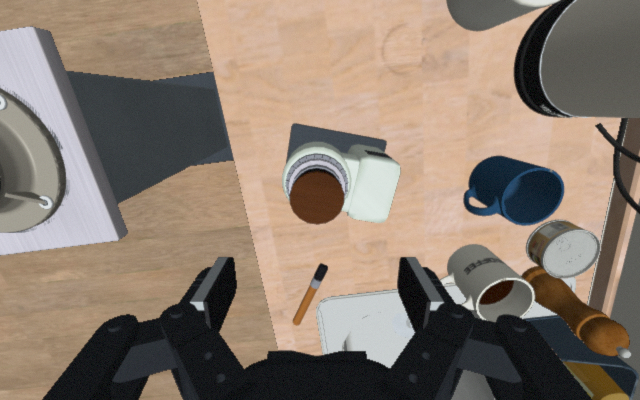

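The wrist view from above shows the lid at about (318,196), with the scale ring visible up and to the left of it and the column at (375,185). The fingers are clear of everything. I'll triangulate the lid from wrist views at several yaws.

Run:
```python
from h import *
obs=[]
for y in (40,100,150):
    ctrl.goto([497,-68,290],[180,0,y]); ctrl.pause(.3); s=ctrl.sense(); im=eyes.capture("wrist")[:,:,::-1].copy(); cv2.imwrite(f"pics/v{y}.png",im)
    P=cam("wrist",s); g=proj(P,[497,-68,178]); c=im.astype(int)
    m=((c[:,:,2]-c[:,:,0]>20)&(c.sum(2)<270)).astype(np.uint8)
    m=cv2.morphologyEx(m,cv2.MORPH_OPEN,np.ones((5,5)))
    k,l,st,ce=cv2.connectedComponentsWithStats(m)
    i=l[int(g[1]),int(g[0])]; ct=max(cv2.findContours((l==i).astype(np.uint8),0,1)[0],key=len)
    (uv,r)=cv2.minEnclosingCircle(ct); el=cv2.fitEllipse(ct)
    print(y,g.round(),uv,r,el,st[i],onz(P,el[0],181).round(1),onz(P,el[0],176).round(1)); obs.append(ray(P,el[0]))
A=np.zeros((3,3));b=np.zeros(3)
for c,d in obs:
    d=d/np.linalg.norm(d);M=np.eye(3)-np.outer(d,d);A+=M;b+=M@c
print(np.linalg.solve(A,b),ctrl.sense()["time_s"])
```

```text
40 [316. 204.] (317.46917724609375, 203.3648223876953) 29.232255935668945 ((317.539794921875, 202.7404022216797), (55.39924240112305, 57.4991455078125), 89.2772445678711) [ 289  175   58   56 2582] [499.4 -67.7 181. ] [498.  -68.9 176. ]
100 [316. 203.] (316.4058837890625, 203.55294799804688) 29.12841796875 ((316.3746643066406, 203.14601135253906), (55.63837432861328, 57.252532958984375), 86.84732818603516) [ 288  175   58   57 2582] [497.1 -66.8 181. ] [497.4 -68.6 176. ]
150 [316. 203.] (315.2325439453125, 203.18605041503906) 29.132850646972656 ((315.2960205078125, 202.59298706054688), (55.560123443603516, 57.38357925415039), 86.97838592529297) [ 287  175   58   56 2584] [495.4 -68.1 181. ] [496.9 -69.1 176. ]
[497.53512676 -69.37973745 174.05723667] 7.0583
```

View pics/v150.png

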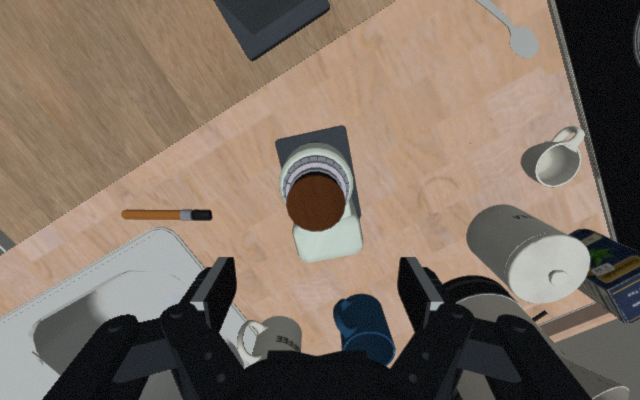

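The view at yaw 150 shows the lid centred at (315,203) and clear space around the ring. The axis is at (497.5,-69), with the lid's visible middle triangulated at z of about 174, which fits the lid sides. The open pad tips at about (400,258) work out to 7–9 mm ahead of the TCP, so the given 22 mm applies to the shut gripper. At a 60 mm opening the tips should be about 17 mm ahead, so I'll use TCP z of about 153.5.

Run:
```python
from h import *
ax=np.array([497.5,-69.0,153.5]); tgt=ax.copy()
ctrl.move_l([ax[0],ax[1],200],[180,0,150],feed=150)
s=ctrl.sense(); print(s["tcp_pos"])
ctrl.move_l(ax,[180,0,150],feed=60); ctrl.pause(.2)
s=ctrl.sense(); e=s["tcp_pos"]-ax; print(s["tcp_pos"],s["eef_rot"],s["ft_force"],s["wrist_torque"])
ctrl.move_l(ax-e,[180,0,150],feed=30); ctrl.pause(.2)
s=ctrl.sense(); print(s["tcp_pos"],s["eef_rot"],s["ft_force"],s["time_s"])
im=eyes.capture("wrist"); cv2.imwrite("pics/d1.png",im[:,:,::-1])
```

```text
[498.05106639 -68.9864213  200.63564017]
[497.74812548 -69.01906582 153.87693915] [1.79981558e+02 4.10750511e-02 1.50000907e+02] [-0.95020287 -0.02593197  0.61921921] [ 0.01065107 -0.07244457 -0.03968213]
[497.24531824 -68.97888209 153.12889852] [-1.79999466e+02 -3.26763721e-04  1.50001168e+02] [ 0.76038748 -0.4471038   0.88171015] 9.3833
```

View pics/d1.png

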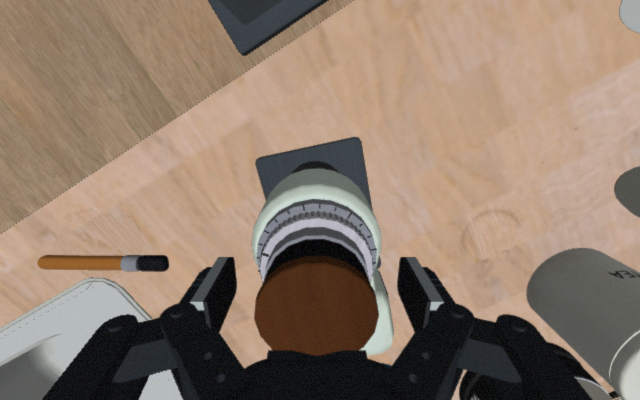

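The lid at (316,305) and the rings, spanning roughly 252 to 380, sit centred between the pads at 235 and 400. Closing.

Run:
```python
from h import *
ctrl.gripper_close(); ctrl.pause(.3)
s=ctrl.sense(); print({k:s[k] for k in("tcp_pos","eef_rot","ft_force","wrist_torque","width","finger_force","time_s","joint_positions")})
im=eyes.capture("wrist"); cv2.imwrite("pics/d2.png",im[:,:,::-1])
cv2.imwrite("pics/d2c.png",cv2.resize(im[200:400,180:450,::-1],None,fx=2.9,fy=2.9,interpolation=2))
im=eyes.capture("side"); cv2.imwrite("pics/s2.png",cv2.resize(im[140:240,240:360,::-1],None,fx=6,fy=6,interpolation=2))
```

```text
{'tcp_pos': array([497.21788744, -69.17344086, 153.83153801]), 'eef_rot': array([-1.79984232e+02,  9.67566535e-03,  1.49993527e+02]), 'ft_force': array([-2.52049640e+00, -3.76290904e-03,  6.83740361e+00]), 'wrist_torque': array([-0.09853356,  0.62940955, -0.00407402]), 'width': 55.86431523487341, 'finger_force': 61.88483119010925, 'time_s': 10.1333, 'joint_positions': array([  6.6021572 ,  18.74199527,  -6.92671056, 117.46049234,
         3.22615003,  43.96975087,  57.70992393])}
```

View pics/d2c.png

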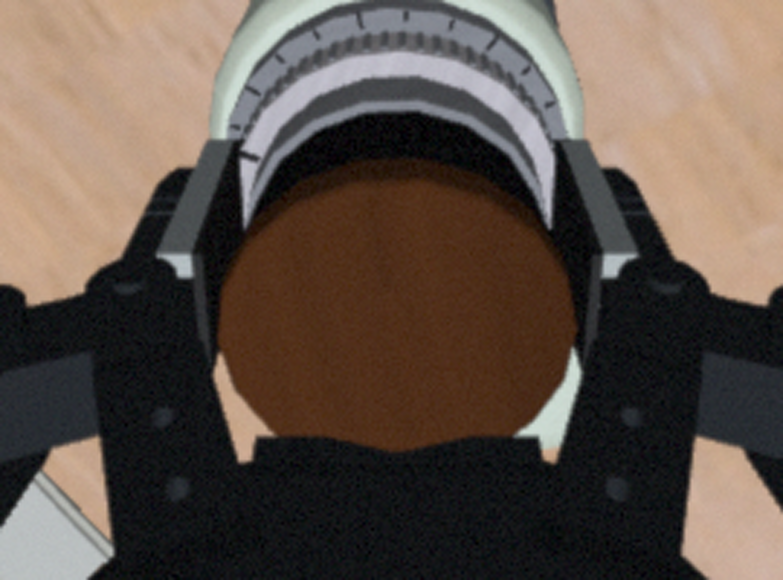

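View pics/s2.png

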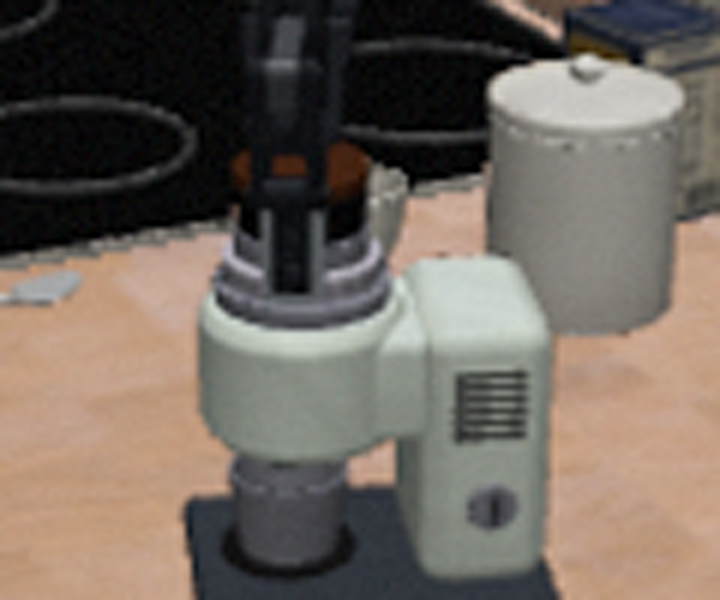

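The wrist crop shows both pads flush against the light band of the setting ring, with corners at (240,140) and (555,140) in the crop. In the side crop the near fingertip ends at (290,293), above the scale ring's lower edge. The width reads 55.9 mm where the ring should give 60, so I'll check the tip heights before turning.

Run:
```python
from h import *
P=cam("side"); A=np.array([497.3,-69.2]); u=np.array([.5,.866])
f=lambda X:((proj(P,X)-[240,140])*6).round(0)
for z in(130,134,136,138,140,142,145): print("pad",z,f([*(A-30*u),z]), f([*(A-28*u),z]))
c=-P[1].T@P[2]; v=(c[:2]-A);v/=np.linalg.norm(v); w=np.array([-v[1],v[0]])
for n,r,z in(("scale bottom near",34,125),("scale top near",34,133),("ring top near",30,143.5),("lid top near",26,181)):print(n,f([*(A+r*v),z]))
for n,r,z in(("scale",34,133),("ring",30,143.5),("ring mid",30,138.6),("lid",26,178)):print(n,f([*(A+r*w),z]),f([*(A-r*w),z]))
s=ctrl.sense(); P=cam("wrist",s)
g=lambda X:((proj(P,X)-[180,200])*2.9).round(0)
R=Ro.from_euler("xyz",s["eef_rot"],degrees=True).as_matrix(); tx=(R@[1,0,0])[:2]; ty=(R@[0,1,0])[:2]
for n,r,z in(("scale",34,133),("ring bot",30,133.7),("ring top",30,143.5),("collar",26,144),("lid",26,181)):
    print(n,"front",g([*(A+r*tx),z]),"60deg",g([*(A+r*(.5*tx+.866*ty)),z]),g([*(A+r*(.5*tx-.866*ty)),z]))
for z in(134,136,138,140,142,144): print("tip",z,g([*(A+11*tx+30*ty),z]),g([*(A+11*tx-30*ty),z]),g([*(A+11*tx+28*ty),z]),g([*(A+11*tx-28*ty),z]))
```

```text
pad 130 [295. 313.] [295. 311.]
pad 134 [295. 304.] [295. 301.]
pad 136 [295. 299.] [295. 296.]
pad 138 [295. 294.] [295. 291.]
pad 140 [295. 289.] [295. 286.]
pad 142 [295. 284.] [295. 281.]
pad 145 [295. 276.] [295. 274.]
scale bottom near [303. 330.]
scale top near [303. 311.]
ring top near [303. 280.]
lid top near [302. 180.]
scale [393. 273.] [212. 274.]
ring [382. 247.] [222. 248.]
ring mid [382. 259.] [223. 260.]
lid [372. 162.] [231. 162.]
scale front [395.   4.] 60deg [551.  89.] [239.  89.]
ring bot front [395.  25.] 60deg [533. 100.] [257. 100.]
ring top front [395.  46.] 60deg [541. 125.] [248. 124.]
collar front [395.  69.] 60deg [522. 136.] [268. 136.]
lid front [394. 185.] 60deg [560. 269.] [227. 269.]
tip 134 [553. 120.] [237. 120.] [543. 120.] [247. 120.]
tip 136 [555. 125.] [235. 125.] [544. 125.] [245. 125.]
tip 138 [557. 130.] [233. 130.] [546. 130.] [243. 130.]
tip 140 [559. 135.] [231. 135.] [548. 135.] [242. 135.]
tip 142 [561. 140.] [228. 140.] [550. 140.] [240. 140.]
tip 144 [563. 146.] [226. 146.] [552. 146.] [238. 146.]
```

The side view puts the tip at z of about 136–138 and the wrist view at about 140. Both lie within the ring band and clear of the scale ring. The grip is at the pad tips, which accounts for the smaller linkage width. I'll turn slowly using joint 7 and watch the torque.

```bash
cat >> h.py <<'E'
def step(q,dt=.1):
    ctrl.goto_joints(q); ctrl.pause(dt); s=ctrl.sense()
    return s,(round(s["time_s"],2),round(s["joint_positions"][6],2),round(s["eef_rot"][2],2),round(s["wrist_torque"][2],3),round(s["joint_torque"][6],3),s["ft_force"].round(1).tolist(),round(s["width"],1))
E
python3 - <<'E'
from h import *
q=np.array(ctrl.sense()["joint_positions"])
for i in range(8):
    q[6]-=3; s,r=step(q,.05); print(*r)
    if abs(r[3])>.4: break
E
```

```text
10.53 54.77 147.04 -0.222 0.154 [-1.3, 0.2, 3.2] 56.2
10.83 51.8 144.07 -0.22 0.158 [-1.6, 0.4, 4.2] 56.3
11.13 48.83 141.1 -0.224 0.171 [-1.3, 0.5, 4.5] 56.1
11.43 45.83 138.1 -0.162 0.177 [-1.5, 0.9, 4.8] 56.2
11.73 42.83 135.1 -0.202 0.177 [-2.0, 0.1, 5.1] 56.3
12.03 39.83 132.1 -0.175 0.177 [-1.1, 0.1, 5.4] 56.2
12.33 36.83 129.1 -0.213 0.177 [-2.1, -0.1, 4.8] 56.2
12.63 33.83 126.1 -0.225 0.177 [-1.4, -1.1, 5.6] 56.2
```

Run:
```python
from h import *
q=np.array(ctrl.sense()["joint_positions"])
q[6]-=2; s,r=step(q,.05)
for i in range(60):
    q[6]-=1; s,r=step(q,.05)
    if i%4==0 or r[4]>.2 : print(*r)
    if r[4]>.42 or abs(r[3])>.5: break
```

```text
13.23 30.86 123.13 0.013 -0.004 [-1.9, 0.4, 4.7] 56.7
14.43 26.8 119.07 -0.036 0.02 [-2.3, 0.5, 4.6] 56.0
15.63 22.8 115.06 0.015 0.018 [-1.9, 0.3, 4.5] 56.3
16.83 18.85 111.15 0.437 -0.456 [-2.6, 0.2, 4.5] 56.0
```

The sign is now clear: the burrs press back with a positive wrist torque. The earlier small values were leftover drag after each step settled. Checking the present load.

Run:
```python
from h import *
for i in range(2):
    s=ctrl.sense(); print(s["time_s"],s["joint_positions"][6],s["eef_rot"],s["wrist_torque"],s["joint_torque"][6],s["width"],s["tcp_pos"]); ctrl.pause(.1)
```

```text
17.4333 16.857668365166674 [-1.79982302e+02  2.87889304e-02  1.09168812e+02] [-0.03822281  0.53132534  0.56547484] -0.5572228878736496 56.10328519591092 [497.20954828 -69.15167432 153.9393914 ]
17.5333 16.862208384283385 [-1.79978175e+02  2.84765261e-02  1.09171583e+02] [-0.06436864  0.51128234  0.51522121] -0.5484175309538841 55.97728691886246 [497.19886382 -69.1820409  153.89837114]
```

Run:
```python
from h import *
q=np.array(ctrl.sense()["joint_positions"])
for q7 in list(np.arange(17.4,25.5,.6))+list(np.arange(24.8,17.4,-.6)):
    q[6]=q7; s,r=step(q,.05); print(round(q7,2),*r[:5])
```

```text
17.4 17.93 17.4 109.73 0.462 -0.505
18.0 18.23 18.0 110.31 0.461 -0.476
18.6 18.53 18.6 110.91 0.429 -0.445
19.2 18.83 19.2 111.5 0.382 -0.414
19.8 19.13 19.8 112.1 0.415 -0.383
20.4 19.43 20.4 112.71 0.364 -0.352
21.0 19.73 21.0 113.31 0.308 -0.323
21.6 20.03 21.62 113.93 0.282 -0.296
22.2 20.33 22.2 114.51 0.243 -0.264
22.8 20.63 22.78 115.07 0.018 -0.04
23.4 20.93 23.37 115.67 -0.03 0.057
24.0 21.23 23.96 116.27 -0.084 0.05
24.6 21.53 24.56 116.87 -0.067 0.05
25.2 21.83 25.17 117.48 -0.074 0.048
24.8 22.13 24.78 117.09 0.102 -0.082
24.2 22.43 24.17 116.49 0.037 -0.05
23.6 22.73 23.57 115.89 0.052 -0.048
23.0 23.03 22.97 115.29 0.015 -0.048
22.4 23.33 22.39 114.73 0.315 -0.27
21.8 23.63 21.79 114.14 0.274 -0.3
21.2 23.93 21.2 113.54 0.34 -0.331
20.6 24.23 20.6 112.95 0.327 -0.361
20.0 24.53 20.0 112.35 0.4 -0.391
19.4 24.83 19.41 111.76 0.384 -0.422
18.8 25.13 18.81 111.17 0.471 -0.452
18.2 25.43 18.21 110.57 0.498 -0.482
17.6 25.73 17.62 109.98 0.509 -0.513
```

The touch is sharp: the preload of 0.26 N m is reached at q7 of about 22.45, and it repeats in both directions. The greatest give was about 0.10 rad, below the strain limit. Turning back 45° to q7 = 67.45.

Run:
```python
from h import *
q=np.array(ctrl.sense()["joint_positions"])
for q7 in list(np.linspace(17.6,67.45,10)[1:]):
    q[6]=q7; s,r=step(q,.05); print(*r)
ctrl.pause(.2); s,r=step(q,.1); print(*r,s["tcp_pos"])
im=eyes.capture("wrist"); cv2.imwrite("pics/e1.png",im[:,:,::-1])
a=cv2.imread("pics/d2.png")[200:330,240:390]; b=im[200:330,240:390,::-1]
cv2.imwrite("pics/e1c.png",cv2.resize(np.hstack([a,b]),None,fx=2.6,fy=2.6,interpolation=2))
```

```text
26.03 22.98 115.34 0.15 -0.11 [-1.7, -0.3, 5.5] 56.5
26.33 28.47 120.84 0.157 -0.116 [-2.1, 0.2, 4.5] 56.1
26.63 33.99 126.36 0.16 -0.115 [-1.4, -1.9, 5.1] 56.2
26.93 39.52 131.89 0.16 -0.115 [-1.8, 0.7, 5.3] 56.0
27.23 45.06 137.43 0.181 -0.115 [-1.1, 0.4, 5.6] 56.4
27.53 50.59 142.97 0.163 -0.115 [-1.3, 0.7, 5.0] 56.3
27.83 56.13 148.5 0.192 -0.115 [-1.9, 0.4, 4.1] 56.0
28.13 61.67 154.04 0.161 -0.115 [-3.1, -0.5, 4.2] 56.4
28.43 67.21 159.58 0.179 -0.115 [-2.1, -0.7, 4.8] 56.0
28.98 67.43 159.78 -0.167 0.155 [-2.2, 1.0, 5.4] 55.9 [497.22806999 -69.16711906 153.92173046]
```

View pics/e1c.png

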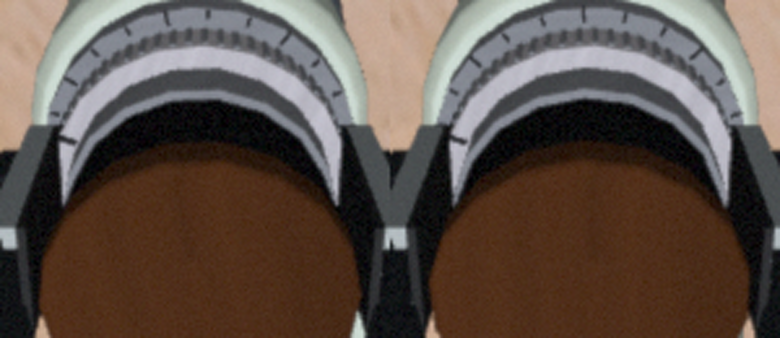

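The two crops show the ring's line at the same place beside the pad, (67,138) in each, so nothing slipped. Releasing and lifting off.

Run:
```python
from h import *
ctrl.release(); ctrl.pause(.3)
s=ctrl.sense(); print(s["width"],s["ft_force"],s["eef_rot"][2])
ctrl.move_l([497.3,-69.1,290],feed=120); ctrl.pause(.3)
s=ctrl.sense(); print(s["tcp_pos"],s["ft_force"],s["time_s"]); im=eyes.capture("wrist"); cv2.imwrite("pics/f.png",im[:,:,::-1])
P=cam("wrist",s); a=np.radians(s["eef_rot"][2])
cv2.imwrite("pics/fc.png",cv2.resize(im[120:260,240:400,::-1],None,fx=4,fy=4,interpolation=2))
```

```text
85.15869711070583 [ 0.51304726 -0.16730551  0.04247505] 159.80868762131973
[497.14618606 -69.09846155 289.64228237] [ 0.30194576 -0.00696567  0.70028865] 31.325
```

View pics/fc.png

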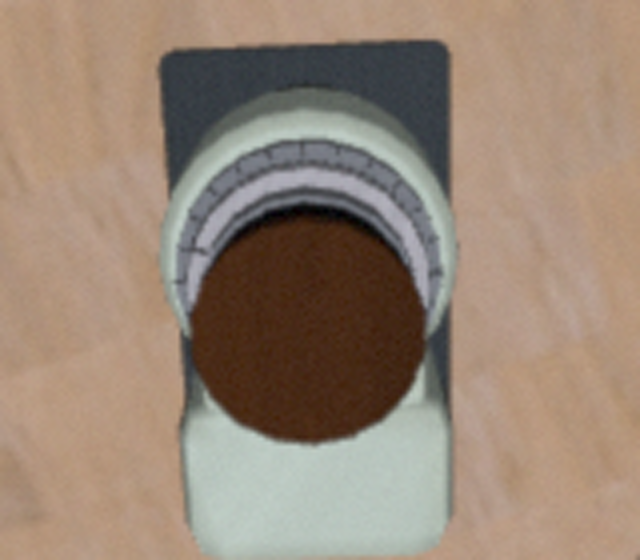

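The ring is free with its line at about (200,250) in the crop, still at the left, and the gripper touches nothing.

```bash
python3 -c "
from h import *
print(order.job_done())"
```

```text
the job is handed in; nothing more can be done
None
```

I turned the setting ring clockwise until the burrs touched (a second time to confirm the point; greatest give about 0.10 rad by torque, under the 0.14 strain limit), turned it back 45° from that touch, let go and handed the job in at about 31 s.

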